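# Close the canister set after the pasta class

## Task

Put the four bamboo lids back on the four open white canisters, each lid on the canister whose shape and size it fits. Close the two tall canisters at the back first and only then the two short ones in front, so that you never reach across a finished one. Set every lid down without dropping it, flat and fully home with its plug inside the mouth, the cornered ones lined up with their canister; leave the canisters standing where they are and do not knock the oil bottle or the pepper mill.

Things in the scene. Friction and masses are not known exactly. Their poses are not given: they have to be found in the camera images.
- tall_round: Tall round open white ceramic canister, outside diameter 110 mm, 150 mm high, wall 5 mm (mouth 100 mm across). Origin: centre of its underside, on the 16 mm thick board (z about 0.016); z axis up. In the back row (farther from the robot), left or right. Loose, about 0.85 kg.
- tall_square: Tall square open white ceramic canister, 92 x 92 mm outside, 150 mm high, wall 5 mm (mouth 82 x 82 mm), sides along its x and y axes. Origin: centre of its underside, on the 16 mm thick board (z about 0.016); z axis up. In the back row, left or right. Loose, about 0.85 kg.
- short_round: Short round open white ceramic canister, outside diameter 76 mm, 100 mm high, wall 5 mm (mouth 66 mm across). Origin: centre of its underside, on the 16 mm thick board (z about 0.016); z axis up. In the front row (nearer the robot), left or right. Loose, about 0.45 kg.
- short_oblong: Short oblong open white ceramic canister, outside 72 mm along its x by 116 mm along its y axis, 90 mm high, wall 5 mm (mouth 62 x 106 mm). Origin: centre of its underside, on the 16 mm thick board (z about 0.016); z axis up. In the front row, left or right. Loose, about 0.55 kg.
- lid_large_round: Large round lid of the tall round canister: plate diameter 122 mm, plug diameter 84 mm (78 mm at its lower edge), grip a round knob of 26 mm diameter on the axis. Grip up on the table. Origin: centre of the plug's underside, z up; plug 0-8 mm, bamboo plate 8-20 mm, grip 20-56 mm. About 0.15 kg. Home (plate on rim), its origin is 142 mm above the canister's origin.
- lid_square: Square lid of the tall square canister: plate 106 x 106 mm, plug 65 x 65 mm, grip an upright bar 16 mm thick (along x) and 50 mm long (along y), centred. Grip up on the table. Origin: centre of the plug's underside, z up; plug 0-8 mm, bamboo plate 8-20 mm, grip 20-56 mm. About 0.15 kg. Fits in any of the four quarter turns. Home, its origin is 142 mm above the canister's origin.
- lid_small_round: Small round lid of the short round canister: plate diameter 88 mm, plug diameter 49 mm (43 mm at its lower edge), grip a round knob of 26 mm diameter on the axis. Grip up on the table. Origin: centre of the plug's underside, z up; plug 0-8 mm, bamboo plate 8-20 mm, grip 20-56 mm. About 0.09 kg. Home, its origin is 92 mm above the canister's origin.
- lid_oblong: Oblong lid of the short oblong canister: plate 86 mm (x) by 130 mm (y), plug 45 x 89 mm, grip an upright bar 16 mm thick (along x) and 60 mm long (along y), centred. Grip up on the table. Origin: centre of the plug's underside, z up; plug 0-8 mm, bamboo plate 8-20 mm, grip 20-56 mm. About 0.13 kg. Fits either way round (half turn). Home, its origin is 82 mm above the canister's origin.
- oil_bottle: Bystander: green glass oil bottle with black cap, 60 mm diameter, 220 mm high, loose, standing on the table at the far right of the lids. Origin at the centre of its underside.
- pepper_mill: Bystander: dark wooden pepper mill, 56 mm diameter, 166 mm high, loose, standing on the table at the far left of the lids. Origin at the centre of its underside.
Mind the look-alikes: they are no part of the job. What is shaped like the lid_small_round but yellow is not meant.

How it is judged:
On the way, in this order (a step that is already met when the one before it is completed fails the run):
1. the two tall canisters are closed while both short ones are still open (z of lid_large_round in the frame of tall_round between 0.138 and 0.146 m and horizontal distance between lid_large_round and tall_round below 0.013 m and angle between the z axis of lid_large_round and the z axis of tall_round, either way round below 0.06 rad and z of lid_square in the frame of tall_square between 0.138 and 0.146 m and horizontal distance between lid_square and tall_square below 0.013 m and angle between the z axis of lid_square and the z axis of tall_square, either way round below 0.06 rad and (angle between the x axis of lid_square and the x axis of tall_square, either way round below 0.2 rad or angle between the x axis of lid_square and the y axis of tall_square, either way round below 0.2 rad) and not (horizontal distance between lid_small_round and short_round below 0.03 m and height (world z) of lid_small_round below 0.13 m) and not (horizontal distance between lid_oblong and short_oblong below 0.03 m and height (world z) of lid_oblong below 0.13 m)), for 0.2 s.
2. the two short canisters are closed as well (z of lid_large_round in the frame of tall_round between 0.138 and 0.146 m and horizontal distance between lid_large_round and tall_round below 0.013 m and angle between the z axis of lid_large_round and the z axis of tall_round, either way round below 0.06 rad and z of lid_square in the frame of tall_square between 0.138 and 0.146 m and horizontal distance between lid_square and tall_square below 0.013 m and angle between the z axis of lid_square and the z axis of tall_square, either way round below 0.06 rad and (angle between the x axis of lid_square and the x axis of tall_square, either way round below 0.2 rad or angle between the x axis of lid_square and the y axis of tall_square, either way round below 0.2 rad) and z of lid_small_round in the frame of short_round between 0.088 and 0.096 m and horizontal distance between lid_small_round and short_round below 0.013 m and angle between the z axis of lid_small_round and the z axis of short_round, either way round below 0.06 rad and z of lid_oblong in the frame of short_oblong between 0.078 and 0.086 m and horizontal distance between lid_oblong and short_oblong below 0.013 m and angle between the z axis of lid_oblong and the z axis of short_oblong, either way round below 0.06 rad and angle between the x axis of lid_oblong and the x axis of short_oblong, either way round below 0.2 rad), for 0.2 s.
At the end, for the whole second after the job is handed in: Each lid home on its own canister: height within 4 mm, centred within 13 mm, level to 0.06 rad, square and oblong lids lined up to 0.2 rad. Canisters upright (0.06 rad), within 30 mm of where they stood; everything released and at rest (all of step 2 and angle between each of tall_round, tall_square, short_round, short_oblong's own z axis and vertical below 0.06 rad and distance of each of tall_round, tall_square, short_round, short_oblong from where it was at the start of the episode below 0.03 m and linear speed of each of lid_large_round, tall_round, lid_square, tall_square, lid_small_round, short_round, lid_oblong, short_oblong below 0.02 m/s); the robot touches nothing.
It fails at once if the oil bottle or the pepper mill is pushed more than 30 mm from its place or tipped (distance of any of oil_bottle, pepper_mill from where it was at the start of the episode above 0.03 m or angle between any of oil_bottle, pepper_mill's own z axis and vertical above 0.3 rad).
It fails at once if a canister is tipped by more than about 17 degrees (angle between any of tall_round, tall_square, short_round, short_oblong's own z axis and vertical above 0.3 rad).
It fails at once if a lid is let fall onto its canister (faster than 0.65 m/s close above or in its mouth, as after a fall of over 20 mm) ((horizontal distance between lid_large_round and tall_round below 0.02 m and z of lid_large_round in the frame of tall_round between 0 and 0.18 m and linear speed of lid_large_round above 0.65 m/s) or (horizontal distance between lid_square and tall_square below 0.02 m and z of lid_square in the frame of tall_square between 0 and 0.18 m and linear speed of lid_square above 0.65 m/s) or (horizontal distance between lid_small_round and short_round below 0.02 m and z of lid_small_round in the frame of short_round between 0 and 0.13 m and linear speed of lid_small_round above 0.65 m/s) or (horizontal distance between lid_oblong and short_oblong below 0.02 m and z of lid_oblong in the frame of short_oblong between 0 and 0.12 m and linear speed of lid_oblong above 0.65 m/s)).
It also fails if it takes over 112 s, if anything falls off the work surface, if the arm or the gripper's body presses on something with over 40 N, if the wrist force passes 120 N, or if a joint passes its speed limit or range.

## Robot

A 6-joint arm with a two-finger parallel gripper is mounted at the origin on the work surface. World frame = base frame: x ahead of the robot, y to its left, z up, the work surface at z = 0. Lengths are in m, angles in rad, forces in N, time in s.
With the tool pointing down it reaches from about 0.35 to 0.775 m from the base axis. Payload 7.3 kg.
Tool frame: the origin (TCP) lies at the very end of the fingers, on their centre line; the grasp point (between the pads) lies 19 mm behind it (env.grip_point_offset is the distance from the TCP to the grasp point, in m); z points along the fingers, y is the line along which they close (so a half turn about z gives the same grasp; the last joint's range is limited). The gripper opens to 92 mm and grips with 3 to 60 N. Pads are 19 mm wide; open, the fingers measure 130 mm over their backs; the gripper's body (75 mm by 190 mm) begins 47 mm behind the grasp point.
Start: joints at [1.117, 0.342, 1.524, -0, 1.275, -0.146], TCP at [0.159, 0.5, 0.227] pointing down, gripper open.
Joint ranges: [-2.53, 2.53], [-0.77, 2.02], [0.04, 2.7], [-1, 4.14], [0.28, 2.66], [-3.11, 3.11]. Speed limits (rad/s): [2.57, 2.57, 3.14, 3.14, 3.14, 3.14].

## Interface

Orientations are given as [roll, pitch, yaw] about the fixed x, y, z axes, in that order (R = Rz(yaw) Ry(pitch) Rx(roll)).
In Python, from station import env gives the robot as it stands. Calls block until the motion is done:
- env.goto(position, orientation): joint-space move of the TCP to a pose.
- env.line_to(position, vel=0.15, rot=None, f_stop=None): straight line of the TCP; rot=None keeps the orientation; vel is the mean speed in m/s. With f_stop (N) it stops when the force on the tool has changed by that much, and returns True; else False.
- env.movej(angles): joint-space move.
- env.set_gripper(opening, strength=None): finger opening in m; strength is the grip in N (None keeps the last); returns when the fingers have stopped.
- env.hold(seconds).
- env.inverse_kinematics(position, orientation): joint angles nearest the present ones, or None.
- env.read_camera(name): name is "side" or "top"; returns the picture (384x512x3 uint8, blue, green, red); there is no depth.
- env.calibration(name): a dict with "vertical_fov" (degrees; the focal length in pixels is half the picture's height over the tangent of half this angle, whatever the lens; pixels are square), "cx", "cy" (the principal point, pixels), "camera_from_world" (4x4, takes a point from world to camera coordinates). Camera axes: x right, y up, looking along -z (the intrinsics and any distortion apply to the point x, -y, -z); pixel columns grow to the right and rows downward; lengths in m; the calibration is good to about 2 mm. A picture is of the moment at which its call begins. calibration takes no time and is no camera call.
A pose or a line that the arm cannot do raises env.PlanningError and nothing moves.
- env.job_done(): hands the job in; it is judged then, once.
Readings, each from a call of its own:
- env.read_time(): time.
- env.read_joints(): joint angles.
- env.read_joint_vel(): joint speeds.
- env.read_tau(): joint torques, N m.
- env.read_tcp_pos(): TCP position.
- env.read_tcp_rot(): TCP orientation.
- env.read_contact_force(): force on the tool from outside, world axes, zero at the start.
- env.read_wrist_torque(): the same for the moment, N m.
- env.read_finger_gap(): finger opening in m.
- env.read_finger_force(): force on a finger pad.
Only numpy, scipy, OpenCV 4.12 (cv2) and the standard library are available. Lean on these libraries where they do the work, as an engineer would, in place of code of your own. Each camera call takes 0.05 s, during which the arm holds its last target. There are 200 camera calls.

## Working session

There is one attempt and no reset: what is moved stays moved. The work goes in short steps, each a Python script; the robot and the scene stay as the last script left them, time stands still between calls to the robot, and variables do not carry over. Pictures are saved under pics/ and viewed, at most 14 in all, crops included, and the job is handed in when it is done.

```bash
mkdir -p pics
python3 - <<'E'
from station import env
import cv2
for n in("top","side"):
    cv2.imwrite(f"pics/{n}0.png",env.read_camera(n)); print(n,env.calibration(n))
print(env.read_time(), env.grip_point_offset, env.read_tcp_rot())
E
```

```text
top {'vertical_fov': 44.537372194291784, 'cx': 258.49183764833396, 'cy': 200.14725781004685, 'camera_from_world': array([[ 0.01962438, -0.99973902,  0.01169484, -0.07082144],
       [ 0.99757328,  0.02036072,  0.06658076, -0.57041698],
       [-0.0668015 ,  0.01035986,  0.9977125 , -1.41247417],
       [ 0.        ,  0.        ,  0.        ,  1.        ]])}
side {'vertical_fov': 46.79378703302743, 'cx': 255.2338843503134, 'cy': 189.6949603433877, 'camera_from_world': array([[ 0.99587981, -0.0896503 ,  0.01364638, -0.55703669],
       [ 0.04662324,  0.63525749,  0.77089182, -0.01127996],
       [-0.07777965, -0.76707936,  0.6368199 , -1.20573606],
       [ 0.        ,  0.        ,  0.        ,  1.        ]])}
0.1 0.0188 [-3.14020920e+00 -1.99317784e-04  2.83379972e+00]
```

View pics/top0.png

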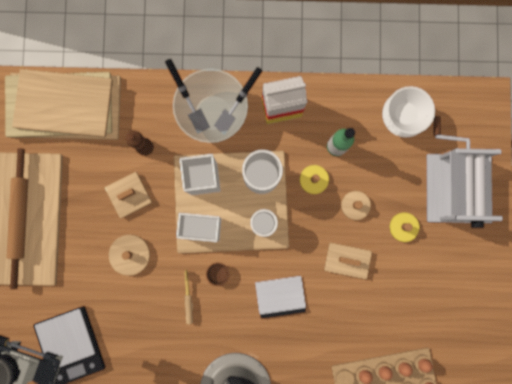

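View pics/side0.png

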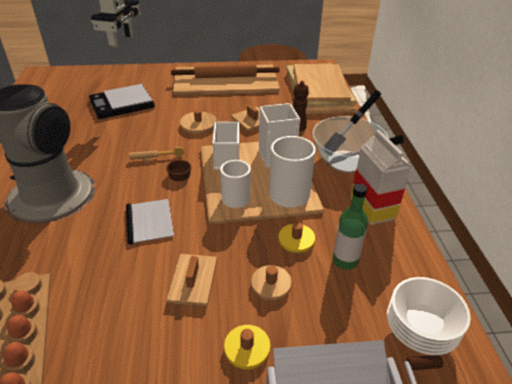

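The top picture shows:
- **Canisters:** tall_square (199,174), tall_round (263,171), short_oblong (198,228), short_round (264,223).
- **Lids:** square (128,195), large round (128,256), oblong (348,261). There are three small round candidates, at (356,206) bamboo, (315,180) yellow and (405,228) yellow. The bamboo one at (356,206) is meant, because yellow ones are excluded.

I'll fit the model outlines next and confirm them in a crop.

```bash
cat > vis.py <<'E'
import numpy as np, cv2
from scipy.optimize import minimize
from station import env
CAL={n:env.calibration(n) for n in("top","side")}
def proj(n,P):
    c=CAL[n];P=np.atleast_2d(P);q=P@c["camera_from_world"][:3,:3].T+c["camera_from_world"][:3,3]
    f=192/np.tan(np.radians(c["vertical_fov"]/2))
    return np.c_[c["cx"]+f*q[:,0]/-q[:,2], c["cy"]-f*q[:,1]/-q[:,2]]
def unproj(n,uv,z):
    c=CAL[n];f=192/np.tan(np.radians(c["vertical_fov"]/2));T=c["camera_from_world"];R,t=T[:3,:3],T[:3,3]
    d=R.T@np.array([(uv[0]-c["cx"])/f,-(uv[1]-c["cy"])/f,-1]);o=-R.T@t
    return (o+d*(z-o[2])/d[2])[:2]
def outline(shape,p,z):
    s=np.linspace(0,1,40,endpoint=False)
    if len(shape)==1: xy=shape[0]/2*np.c_[np.cos(2*np.pi*s),np.sin(2*np.pi*s)]
    else:
        a,b=shape[0]/2,shape[1]/2;e=np.linspace(-.95,.95,14)
        xy=np.r_[np.c_[e*a,e*0+b],np.c_[e*0+a,-e*b],np.c_[-e*a,e*0-b],np.c_[e*0-a,e*b]]
    c,q=np.cos(p[2]),np.sin(p[2])
    return np.c_[xy@np.array([[c,q],[-q,c]])+p[:2],np.full(len(xy),z)]
# name: list of (shape,z), pixel in top, z of pixel, yaw guess
OBJ={"tall_round":([((.110,),.166),((.100,),.166)],(263,171),.166,0),
"tall_square":([((.092,.092),.166),((.082,.082),.166)],(199,174),.166,0.05),
"short_round":([((.076,),.116),((.066,),.116)],(264,223),.116,0),
"short_oblong":([((.072,.116),.106),((.062,.106),.106)],(198,228),.106,0.),
"lid_large_round":([((.122,),.020),((.026,),.056)],(128,256),.02,0),
"lid_square":([((.106,.106),.020),((.016,.050),.056)],(128,195),.02,None),
"lid_small_round":([((.088,),.020),((.026,),.056)],(356,206),.02,0),
"lid_oblong":([((.086,.130),.020),((.016,.060),.056)],(348,261),.02,-.15)}
def fit(name,img,g=None,cam="top"):
    shapes,uv,z,yaw=OBJ[name]
    lab=cv2.GaussianBlur(img.astype(np.float32),(0,0),.8)
    m=np.max(np.hypot(cv2.Sobel(lab,-1,1,0),cv2.Sobel(lab,-1,0,1)),axis=2); m=np.minimum(m,150)
    def cost(p):
        s=0
        for sh,zz in shapes:
            q=proj(cam,outline(sh,p,zz)).astype(np.float32)
            s-=cv2.remap(m,q[None,:,0],q[None,:,1],cv2.INTER_LINEAR).mean()
        return s
    rnd=len(shapes[0][0])==1; best=None
    x0=unproj(cam,uv,z) if g is None else g[:2]
    yaws=[0] if rnd else (np.arange(-1.6,1.6,.2) if yaw is None else [yaw-.15,yaw,yaw+.15]) if g is None else [g[2]]
    for dx in(-.006,0,.006):
     for dy in(-.006,0,.006):
      for y in yaws:
        x=np.r_[x0+[dx,dy],y]
        r=minimize(cost,x,method="Nelder-Mead",options=dict(initial_simplex=x+np.array([[0,0,0],[.006,0,0],[0,.006,0],[0,0,.1]])))
        if best is None or r.fun<best.fun: best=r
    return best.x,best.fun
def draw(img,cam,poses,s):
    o=cv2.resize(img,None,fx=s,fy=s,interpolation=cv2.INTER_CUBIC)
    for n,p in poses.items():
        for sh,z in OBJ[n][0]:
            q=((proj(cam,outline(sh,p,z))+.5)*s-.5).round().astype(int)
            cv2.polylines(o,[q],True,(0,0,255) if z!=.056 else (255,0,0),1)
    return o
E
python3 - <<'E'
from vis import *
import json
im=cv2.imread("pics/top0.png");P={}
for n in OBJ:
    x,f=fit(n,im);P[n]=x.tolist();print(n,x.round(4),round(f,1))
json.dump(P,open("poses.json","w"))
o=draw(im,"top",P,4)
a=o[4*140:4*290,4*165:4*300];cv2.imwrite("pics/can.png",a)
b=np.hstack([o[4*165:4*290,4*95:4*165],o[4*165:4*290,4*310:4*390]]);cv2.imwrite("pics/lids.png",b)
cv2.imwrite("pics/side_ov.png",draw(cv2.imread("pics/side0.png"),"side",P,3)[3*90:3*290,3*150:3*330])
E
```

```text
tall_round [ 0.6421 -0.0631  0.0266] -255.2
tall_square [0.6322 0.1062 0.1375] -241.5
short_round [ 0.5028 -0.0719  0.0421] -206.8
short_oblong [ 0.4829  0.1106 -0.1072] -226.0
lid_large_round [ 0.3989  0.3298 -0.0595] -218.0
lid_square [0.5814 0.3394 0.5034] -236.3
lid_small_round [ 0.5626 -0.3539  0.0779] -223.8
lid_oblong [ 0.3944 -0.3324 -0.174 ] -194.3
```

View pics/can.png

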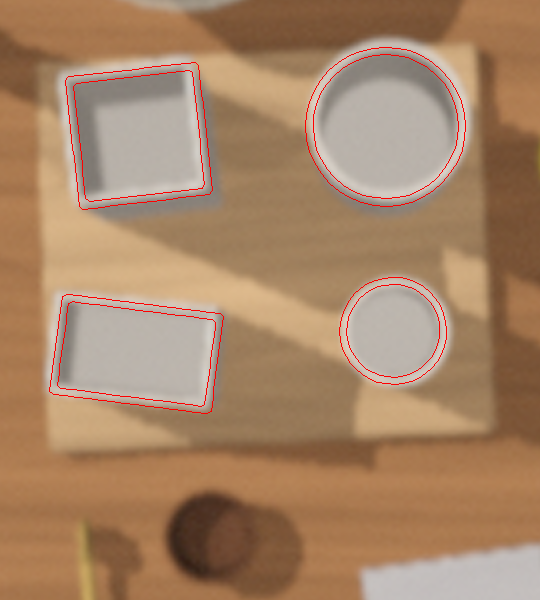

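View pics/lids.png

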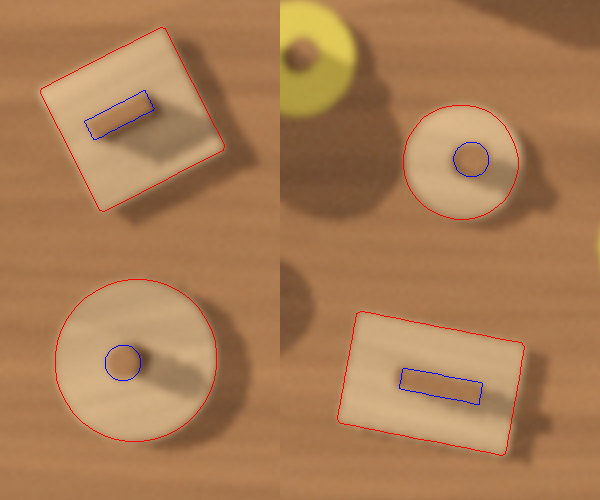

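View pics/side_ov.png

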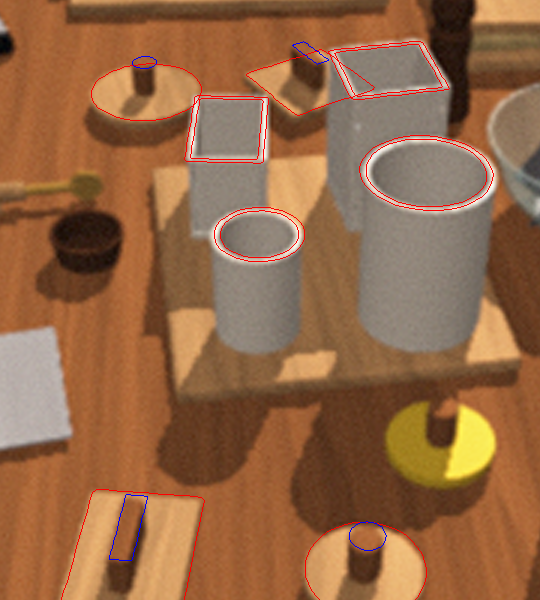

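The fitted outlines match the canisters and lids in both views. The bamboo lid in the lids crop (right half, around (461,162)) is the small round one, with the yellow decoy at its upper left. I'll start with the two back lids, checking the grip each time.

```bash
cat > act.py <<'E'
import json
from vis import *
P={k:np.array(v) for k,v in json.load(open("poses.json")).items()}
HOME={"lid_large_round":("tall_round",.142),"lid_square":("tall_square",.142),"lid_small_round":("short_round",.092),"lid_oblong":("short_oblong",.082)}
DZ=.026; ZT=.30
wrap=lambda a:(a+np.pi)%(2*np.pi)-np.pi
def plan(lid):
    """grasp yaw and place yaw; closing line along lid x (bars) or world y (knobs)"""
    can,h=HOME[lid];a,b=P[lid],P[can];bar="round" not in lid
    turns=[0] if lid!="lid_square" else [0,np.pi/2,-np.pi/2]
    best=None
    for base in(-np.pi/2,np.pi/2) if bar else (0,np.pi):
        for k in turns:
            y0=wrap(base+(a[2] if bar else 0)); y1=y0+(wrap(b[2]-a[2])+k if bar else 0)
            js=[env.inverse_kinematics([*p[:2],z],[np.pi,0,y]) for p,z,y in((a,DZ,y0),(a,ZT,y0),(b,ZT,y1),(b,.016+h+DZ,y1))]
            if any(j is None for j in js): continue
            js=np.array(js); c=np.abs(js[:,5]).max()
            if np.abs(np.diff(js,axis=0)).max()<2.5 and (best is None or c<best[0]): best=(c,y0,y1,js)
    return best
def pick_place(lid):
    can,h=HOME[lid];a,b=P[lid],P[can];_,y0,y1,js=plan(lid);zh=.016+h+DZ
    env.set_gripper(.06)
    p=env.read_tcp_pos()
    if p[2]<ZT-.01: env.line_to([p[0],p[1],ZT],vel=.2)
    env.goto([*a[:2],ZT],[np.pi,0,y0])
    env.line_to([*a[:2],.09],vel=.25); 
    hit=env.line_to([*a[:2],DZ],vel=.06,f_stop=8)
    env.set_gripper(0,25); print(lid,"hit",hit,"gap",env.read_finger_gap(),"z",env.read_tcp_pos()[2])
    dz=env.read_tcp_pos()[2]; zh+=dz-DZ
    env.line_to([*a[:2],.09],vel=.1); env.line_to([*a[:2],ZT],vel=.25)
    if env.read_finger_gap()<.010: raise SystemExit("lost")
    env.line_to([*b[:2],ZT],vel=.22,rot=[np.pi,0,y1])
    env.line_to([*b[:2],zh+.02],vel=.15); env.hold(.2)
    hit=env.line_to([*b[:2],zh-.004],vel=.03,f_stop=5)
    print(" touch",hit,"z err",env.read_tcp_pos()[2]-zh,"gap",env.read_finger_gap())
    env.set_gripper(.05); env.line_to([*b[:2],ZT],vel=.2)
    print(" t",env.read_time())
E
python3 - <<'E'
from act import *
for l in HOME:
    r=plan(l);print(l,None if r is None else (r[1:3],r[3].round(2).tolist()))
print(unproj("top",(146,148),0),unproj("top",(336,152),0))
if all(plan(l) is not None for l in HOME):
    pick_place("lid_square")
    env.goto([.45,.33,.3],[np.pi,0,plan("lid_large_round")[1]])
    for n in("top","side"): cv2.imwrite(f"pics/{n}1.png",env.read_camera(n))
    o=[cv2.imread("pics/top1.png")[130:260,165:300],cv2.imread("pics/side1.png")[90:220,195:330]]
    cv2.imwrite("pics/chk1.png",cv2.resize(np.hstack(o),None,fx=2.9,fy=2.9,interpolation=2))
E
```

```text
lid_large_round ((-3.141592653589793, -3.141592653589793), [[0.54, 0.58, 1.78, 0.0, 0.78, -1.03], [0.54, 0.28, 1.41, 0.0, 1.45, -1.03], [-0.22, 0.54, 1.01, 0.0, 1.59, -1.79], [-0.22, 0.6, 1.23, 0.0, 1.32, -1.79]])
lid_square ((np.float64(2.074150956187953), np.float64(1.7082760758605344)), [[0.41, 0.8, 1.29, -0.0, 1.05, -0.09], [0.41, 0.6, 0.9, 0.0, 1.64, -0.09], [0.05, 0.53, 1.03, 0.0, 1.58, -0.09], [0.05, 0.59, 1.24, 0.0, 1.31, -0.09]])
lid_small_round ((0.0, 0.0), [[-0.68, 0.79, 1.32, -0.0, 1.03, 0.89], [-0.68, 0.58, 0.94, -0.0, 1.62, 0.89], [-0.29, 0.26, 1.43, -0.0, 1.45, 1.28], [-0.29, 0.41, 1.7, -0.0, 1.03, 1.28]])
lid_oblong ((np.float64(1.3967544319064586), np.float64(1.4636104360791382)), [[-0.85, 0.58, 1.78, 0.0, 0.78, -0.67], [-0.85, 0.28, 1.41, 0.0, 1.45, -0.67], [0.07, 0.24, 1.47, -0.0, 1.44, 0.18], [0.07, 0.4, 1.75, -0.0, 0.99, 0.18]])
[0.72837734 0.29337304] [ 0.72862437 -0.29864989]
lid_square hit False gap 0.015864634719122132 z 0.02597859988257724
 touch True z err -0.00021331792135462213 gap 0.01612439059468028
 t 12.0917
```

View pics/chk1.png

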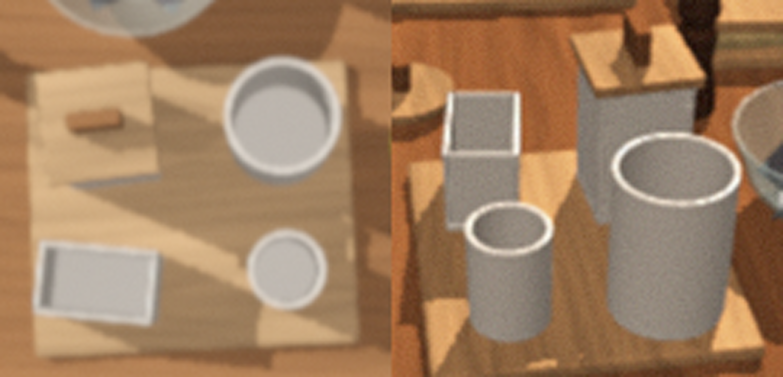

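The square lid is home and flat on tall_square: centred at about (97,120) in the left half and level at (640,55) in the right half. Next is the large round lid, followed by a check of both back lids.

```bash
cat > check.py <<'E'
from act import *
def check(lids,tag):
    im=env.read_camera("top");cv2.imwrite(f"pics/top{tag}.png",im);sd=env.read_camera("side")
    D={}
    for l in lids:
        can,h=HOME[l];zo=.016+h;s,uv,z,y=OBJ[l]
        OBJ[l]=([(a,b+zo) for a,b in s],uv,z,y)
        x,f=fit(l,im,P[can]);D[l]=x;print(l,"offset mm",((x-P[can])[:2]*1e3).round(1),"yaw",(x-P[can])[2].round(3),round(f))
    o=[draw(im,"top",D,3)[3*130:3*260,3*165:3*300],draw(sd,"side",{},3)[3*90:3*220,3*195:3*330]]
    cv2.imwrite(f"pics/chk{tag}.png",cv2.resize(np.hstack(o),(780,376)))
E
python3 - <<'E'
from check import *
pick_place("lid_large_round")
env.goto([.45,-.33,.3],[np.pi,0,plan("lid_small_round")[1]])
check(["lid_square","lid_large_round"],2)
E
```

```text
lid_large_round hit False gap 0.025614450945080684 z 0.026071426114693964
 touch True z err -0.00018464703325832277 gap 0.02567055924735275
 t 23.925
lid_square offset mm [2.9 1.7] yaw 0.011 -192
lid_large_round offset mm [-1.6 -0.7] yaw 0.14 -188
```

View pics/chk2.png

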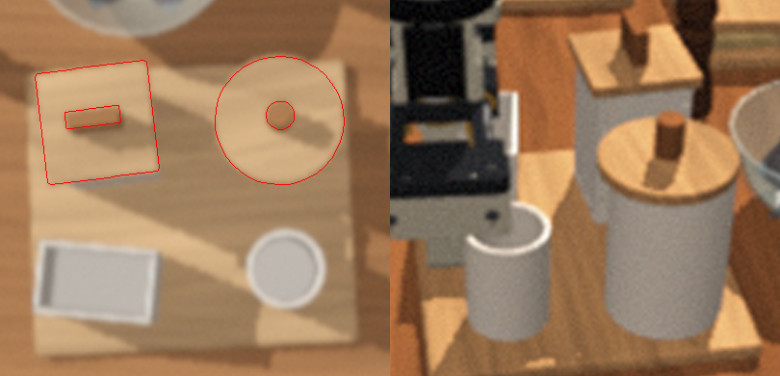

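Both tall canisters are closed: the square lid at (97,120) and the large round lid at (280,120), both flat and within 4 mm of centre. The short canisters haven't moved, so I'll close them now.

Run:
```python
from check import *
pick_place("lid_small_round")
pick_place("lid_oblong")
env.goto([.40,.36,.3],[np.pi,0,1.5])
check(list(HOME),3)
```

```text
lid_small_round hit False gap 0.025419979550797205 z 0.026071176731319326
 touch True z err -0.00028043731817617434 gap 0.025672404953552996
 t 36.875
lid_oblong hit False gap 0.016021826679786116 z 0.02596791965625648
 touch True z err -0.0002263901113995631 gap 0.015905394764918323
 t 49.775
lid_large_round offset mm [-1.6 -0.8] yaw -0.017 -188
lid_square offset mm [2.9 1.8] yaw 0.018 -193
lid_small_round offset mm [ 0.3 -0.6] yaw -0.027 -191
lid_oblong offset mm [ 2.7 -1.7] yaw 0.027 -147
```

View pics/chk3.png

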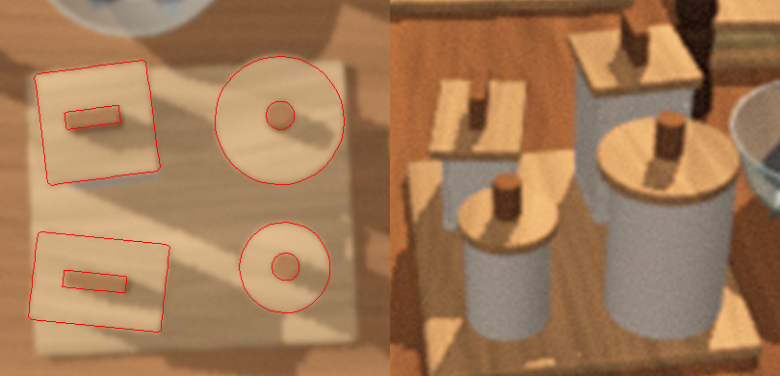

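All four lids are flat, aligned and centred within 4 mm, at (97,120), (280,120), (100,282) and (285,267). The gripper is clear, so I'm handing in.

```bash
python3 -c "
from station import env
print(env.job_done())"
```

```text
the job is handed in; nothing more can be done
None
```

All four lids are on their matching canisters, tall ones closed first, and the job was handed in at about 50 s of the 112 s allowed; the final pictures show every lid flat, lined up and within 4 mm of centre, but no verdict was returned.

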